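Check two brake levers and flag the one that reaches the bar

ROBOT

A 7-joint arm with a two-finger parallel gripper is mounted at the origin on a cart in front of the work surface, level with it; the furniture and walls round the work are solid. World frame = base frame: x ahead of the robot, y to its left, z up, the work surface at z = 0. Lengths are in m, angles in rad, forces in N, time in s.
With the tool pointing down it reaches from about 0.425 to 0.825 m from the base axis. Payload 3.6 kg.
Tool frame: the origin (TCP) lies midway between the tips of the shut fingers; the grasp point (between the pads) lies 19 mm behind it; z points along the fingers, y is the direction in which the jaws open and shut (so a half turn about z gives the same grasp; the last joint's range is limited). The gripper opens to 85 mm and grips with 20 to 120 N. Pads are 22 mm wide; open, the fingers measure 114 mm over their backs; the gripper's body (76 mm by 85 mm) begins 54 mm behind the grasp point. The pads swing forward as they close: fully open they stand 13 mm farther back than shut.
Start: joints at [1.224, 0.615, -0.013, 1.423, 0.008, 1.103, -0.04], TCP at [0.205, -0.617, 0.231] pointing down, gripper open.
Joint ranges: [-3.12, 3.12], [-0.3, 2.06], [-1.34, 1.32], [0.26, 2.42], [-1.36, 4.5], [0.01, 1.98], [-2.84, 2.84]. Speed limits (rad/s): [2.79, 2.79, 3.14, 3.14, 3.14, 3.14, 3.14].

INTERFACE

Orientations are given as a rotation vector (axis times angle).
In Python, from cell import robot, eyes gives the robot as it stands. The module is installed in compiled form; this text tells all that it offers.
- The arm moves only by the tool apply_moves, never from a script. Its argument "increments" is a list that holds one entry, the list of rows, each a list of 5 numbers: the shift along the tool's x, y, z each as a share of 25 mm, from -1 to 1, then the turn about the tool's z as a share of 8 degrees, from -1 to 1, then the closure, from -1 (fully open) to 1 (shut). A call has exactly 10 rows; each row shifts and turns the commanded pose from where the row before left it, along the tool's axes as they then stand; what a row does not reach is not made up. A row lasts 1/8 s, in which the tool goes at most 62.5 mm and 10.7 degrees, less where a joint would pass 70% of its speed; a pose out of reach is approached as far as the arm can. A call with a number of a shift or a turn outside -1 to 1 is refused whole. A call with a gripper value outside its range is refused whole. The fingers move at their own pace and stop on an object; "squeeze" is the grip in N (left out, the last holds). Time passes only in rows, so rows that do not move let the fingers close, or fill a call up. It gives the time, the measured TCP pose, the force and the opening at its end, in the units of the state.
- robot.sense(): the state, without advancing time (a new reading comes with each control period).
- eyes.grab_frame(name): name is "scene" or "top" or "wrist"; returns a dict with "pixels" (480x640x3 uint8, red, green, blue), "intrinsics" (3x3 intrinsics, pixels), "eye" and "attitude" of the camera in the world. Camera axes: x right, y up, looking along -z (the intrinsics and any distortion apply to the point x, -y, -z); pixel columns grow to the right and rows downward; lengths in m; the calibration is good to about 2 mm. A picture is of the moment at which its call begins. There is no depth.
- robot.sign_off(): hands the job in, once; it reports no verdict.
The state is a dict: "clock": time; "q": joint angles; "joint_vel": joint speeds; "joint_torque": joint torques, N m; "tool_pos": TCP position; "ee_rot": TCP orientation; "ft_force": force on the tool from outside, world axes, zero at the start; "torque": the same for the moment, N m; "gripper_width": finger opening in m.
Only numpy, scipy, OpenCV 4.12 (cv2) and the standard library are available. Lean on these libraries where they do the work, as an engineer would, in place of code of your own. Each camera call takes 0.05 s, during which the arm holds its last target. There are 200 camera calls.

TASK

Check the brake levers on the two test stands, first the left-hand stand, then the right-hand one: with the backs of the fingers press the yellow lever towards its bar until it stops solidly, without forcing it, keep it there for a moment, and let it spring back out. One lever stops short of the bar as it should and the other comes right back onto the grip: when both are checked, push the red flag of that faulty stand fully in towards the back and leave the other stand's flag alone. Pick nothing up, do not grip or push on the bars, and leave the loose things on the bench where they are.

Things in the scene. Friction and masses are not known exactly. Their poses are not given: they have to be found in the camera images.
- stand_a: one of two like brake-lever test stands, fixed to the bench, one at y > 0 (left), one at y < 0, which is which varies: grey base plate 200 x 200 mm, blue posts, a handlebar. Origin at bench level below the bar's middle; x to the stand's back, y along the bar. Plate from x = -160 to +40 mm, top 14 mm up; nothing on it is higher than 103 mm
- bar_a: fixed handlebar of stand_a, along the stand's y: steel tube with a black rubber grip, 30 mm in diameter, facing the lever. Origin on the tube's axis at mid length, 85 mm above the bench; axes as the stand's
- lever_a_pad (a point): where to press the yellow lever of stand_a: on its front face, 90 mm from the pivot, 35 mm from the free end, 85 mm above the bench; moves with it. x: square into the blade (press this way), y: along it to the pivot. Blade 11 mm thick, 75 to 95 mm above the bench. Pivot: upright pin at x -42, y +55 mm of the stand; at rest the blade leans 0.30 rad out from the bar's line
- lever_a (a joint): lever angle of stand_a, rad: 0 sprung out, grows as it is pressed to the bar. Return spring: 1 N at the pad at rest, rising to 2.6 N at 0.44 rad. A sound lever meets a solid stop at about 0.26 rad, 23 mm short of the grip; a faulty one goes on to lie on the grip at about 0.44 rad, solid there. One of the two stands is faulty; which is not told
- flag_a_face (a point): middle of the front face of the red reject flag of stand_a, 62 mm above the bench: upright red plate 38 mm wide, 8 mm thick, top 81 mm above the bench, at the stand's front in line with the lever's pivot (stand x -135, y +65 mm when out). Slides in a guide; x points to the stand's back, the way it is pushed
- flag_a (a joint): position of the red flag of stand_a, m: 0 out towards the front (starts at 0 to 0.004), 0.030 fully in (end stop). Takes about 2 N to slide and stays where it is left
- stand_b: one of two like brake-lever test stands, fixed to the bench, one at y > 0 (left), one at y < 0, which is which varies: grey base plate 200 x 200 mm, blue posts, a handlebar. Origin at bench level below the bar's middle; x to the stand's back, y along the bar. Plate from x = -160 to +40 mm, top 14 mm up; nothing on it is higher than 103 mm
- bar_b: fixed handlebar of stand_b, along the stand's y: steel tube with a black rubber grip, 30 mm in diameter, facing the lever. Origin on the tube's axis at mid length, 85 mm above the bench; axes as the stand's
- lever_b_pad (a point): where to press the yellow lever of stand_b: on its front face, 90 mm from the pivot, 35 mm from the free end, 85 mm above the bench; moves with it. x: square into the blade (press this way), y: along it to the pivot. Blade 11 mm thick, 75 to 95 mm above the bench. Pivot: upright pin at x -42, y +55 mm of the stand; at rest the blade leans 0.30 rad out from the bar's line
- lever_b (a joint): lever angle of stand_b, rad: 0 sprung out, grows as it is pressed to the bar. Return spring: 1 N at the pad at rest, rising to 2.6 N at 0.44 rad. A sound lever meets a solid stop at about 0.26 rad, 23 mm short of the grip; a faulty one goes on to lie on the grip at about 0.44 rad, solid there. One of the two stands is faulty; which is not told
- flag_b_face (a point): middle of the front face of the red reject flag of stand_b, 62 mm above the bench: upright red plate 38 mm wide, 8 mm thick, top 81 mm above the bench, at the stand's front in line with the lever's pivot (stand x -135, y +65 mm when out). Slides in a guide; x points to the stand's back, the way it is pushed
- flag_b (a joint): position of the red flag of stand_b, m: 0 out towards the front (starts at 0 to 0.004), 0.030 fully in (end stop). Takes about 2 N to slide and stays where it is left
- eraser: small blue and white eraser, 42 x 47 x 12 mm, loose on the bench and not part of the job; origin at the centre of its underside
- tweezers_a: steel tweezers lying on edge, 33 x 125 x 10 mm, loose on the bench and not part of the job; origin at the centre of its underside
- screwdriver_red: screwdriver with a red handle, 44 x 167 x 17 mm, loose on the bench and not part of the job; origin at the centre of its underside
- eye_loupe: black eye loupe, 36 mm across, 26 mm high, loose on the bench and not part of the job; origin at the centre of its underside
- amber_tape: roll of amber tape lying flat, 48 mm across, 19 mm high, loose on the bench and not part of the job; origin at the centre of its underside
- side_cutters: side cutters with yellow grips, 118 x 90 x 13 mm, loose on the bench and not part of the job; origin at the centre of its underside

How it is judged:
On the way, in this order (a step that is already met when the one before it is completed fails the run):
1. the left-hand lever is pressed in to its stop (to within about 5 mm) by the fingers and kept there (((world y of stand_a above 0 m and (value of joint lever_a above 0.215 rad and contact force between the fingers and lever_a above 0.5 N)) or (world y of stand_b above 0 m and (value of joint lever_b above 0.385 rad and contact force between the fingers and lever_b above 0.5 N)))), for 0.4 s.
2. then the right-hand lever is pressed in to its stop (to within about 5 mm) by the fingers and kept there (((world y of stand_a above 0 m and (value of joint lever_b above 0.385 rad and contact force between the fingers and lever_b above 0.5 N)) or (world y of stand_b above 0 m and (value of joint lever_a above 0.215 rad and contact force between the fingers and lever_a above 0.5 N)))), for 0.4 s.
3. then the red flag of the stand whose lever reaches the bar is pushed in (value of joint flag_b above 0.026 m), for 0.2 s.
At the end, for the whole second after the job is handed in: The flag of the stand whose lever reaches the bar is pushed in (at least 26 of its 30 mm), the other flag is still out (under 10 mm), and both levers are back out at rest (under 0.04 rad) (value of joint flag_b above 0.026 m and value of joint flag_a below 0.01 m and value of joint each of lever_a, lever_b below 0.04 rad); the robot touches nothing.
It fails at once if the red flag of the sound stand is pushed in (by more than 6 mm from where it may stand at the start) (value of joint flag_a above 0.01 m).
It fails at once if the fingers push on or grip a handlebar (more than 8 N) (contact force between the fingers and bar_a above 8 N or contact force between the fingers and bar_b above 8 N).
It fails at once if a lever is forced with more than 40 N (contact force between any of the arm, the fingers and lever_a above 40 N or contact force between any of the arm, the fingers and lever_b above 40 N).
It fails at once if a loose thing on the bench is shoved aside (20 mm) or picked up (10 mm) (distance of any of eraser, tweezers_a, screwdriver_red, eye_loupe, amber_tape, side_cutters from where it was at the start of the episode above 0.02 m or height (world z) of any of eraser, tweezers_a, screwdriver_red, eye_loupe, amber_tape, side_cutters above 0.01 m).
It also fails if it takes over 64 s, if anything falls off the work surface, if the arm or the gripper's body presses on something with over 40 N, if the wrist force passes 120 N, or if a joint passes its speed limit or range.

## Working session

There is one attempt and no reset: what is moved stays moved. The work goes in short steps, Python scripts to look and compute and a tool call to move; the robot and the scene stay as the last step left them, time stands still between calls to the robot, and variables do not carry over. Pictures are saved under pics/ and viewed, about 8 in all and at most 12, crops included, and the job is handed in when it is done.

Besides the shell and the picture viewer there is one more tool, called as name(argument=value, ...), one argument or row to a line, values as JSON. apply_moves: Moves the arm, as the interface text tells. Shift numbers are shares of 25 mm and turn numbers shares of 8 degrees, none past 1 either way. Its arguments: {"type":"object","properties":{"increments":{"type":"array","items":{"type":"array","items":{"type":"array","items":{"type":"number","minimum":-1,"maximum":1}}}},"squeeze":{"type":"number"}},"required":["increments"]}

```bash
mkdir -p pics
cat > h.py <<'E'
import numpy as np,cv2
from scipy.spatial.transform import Rotation as R
from cell import robot,eyes
def grab(n,f):
    d=eyes.grab_frame(n); cv2.imwrite('pics/'+f+'.png',d['pixels'][:,:,::-1]); np.savez('pics/'+f+'.npz',K=d['intrinsics'],e=d['eye'],a=d['attitude']); return d
def rot(a):
    a=np.array(a); return a if a.shape==(3,3) else R.from_rotvec(a).as_matrix()
def ray(f,u,v):
    z=np.load('pics/'+f+'.npz'); d=np.linalg.inv(z['K'])@[u,v,1]; return z['e'],rot(z['a'])@(d*[1,-1,-1])
def atz(f,u,v,h):
    e,d=ray(f,u,v); return e+d*(h-e[2])/d[2]
def proj(f,p):
    z=np.load('pics/'+f+'.npz'); c=rot(z['a']).T@(np.array(p)-z['e']); q=z['K']@(c*[1,-1,-1]); return q[:2]/q[2]
E
python3 - <<'E'
from h import *
s=robot.sense(); print({k:np.round(v,3) for k,v in s.items()}); print(R.from_rotvec(s['ee_rot']).as_matrix().round(3))
for n in('scene','top'):
    d=grab(n,n+'0'); print(n,d['eye'],d['attitude'],d['intrinsics'])
im=np.vstack([cv2.imread('pics/top0.png')])
E
```

```text
{'clock': np.float64(0.0), 'q': array([ 1.223,  0.616, -0.013,  1.425,  0.008,  1.103, -0.04 ]), 'joint_vel': array([-0.001, -0.   , -0.001,  0.001,  0.   , -0.001,  0.001]), 'joint_torque': array([-0.0000e+00, -4.6922e+01,  2.5900e-01, -1.7104e+01,  1.0000e-02,
        1.0000e-02,  0.0000e+00]), 'tool_pos': array([ 0.205, -0.616,  0.23 ]), 'ee_rot': array([-3.099e+00, -5.020e-01,  1.000e-03]), 'ft_force': array([-1.432,  0.622,  0.189]), 'torque': array([ 0.044, -0.014,  0.   ]), 'gripper_width': np.float64(0.086)}
[[ 0.949  0.315 -0.001]
 [ 0.315 -0.949  0.003]
 [-0.    -0.003 -1.   ]]
scene [-0.06748033  0.43992547  0.77403823] [ 0.49929516 -0.89135043 -2.01013842] [[450.61186579   0.         315.92798574]
 [  0.         450.61186579 234.72364956]
 [  0.           0.           1.        ]]
top [0.3084441  0.02522117 1.47422471] [ 0.13811003 -0.15214175 -1.56711695] [[592.78754392   0.         324.54334017]
 [  0.         592.78754392 242.93138479]
 [  0.           0.           1.        ]]
```

View pics/top0.png

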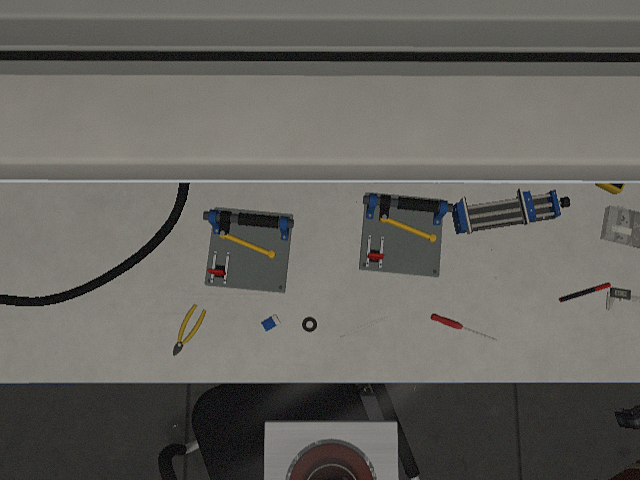

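View pics/scene0.png

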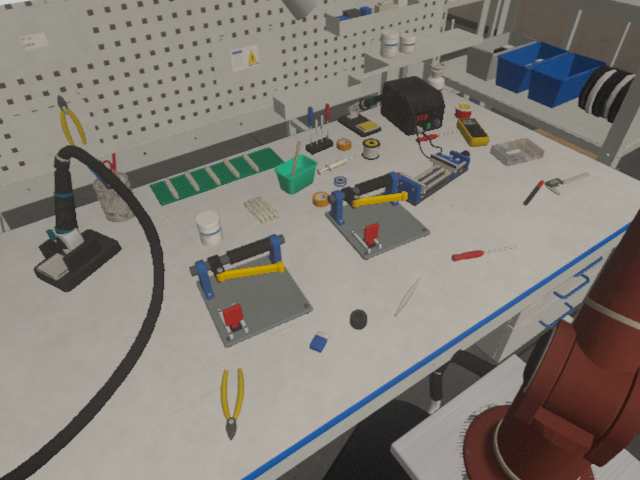

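The top view shows the left stand at pixels (205–293, 208–292) and the right one at (360–448, 193–275). Flags are at about (217,271) and (375,256), and the lever tips at (271,254) and (432,238). The scene view agrees with this. I'll enlarge both stands next.

Run:
```python
import cv2,numpy as np
a=cv2.imread('pics/top0.png'); b=cv2.imread('pics/scene0.png')
f=lambda im,x,y:cv2.resize(im[y:y+72,x:x+100],None,fx=4,fy=4,interpolation=cv2.INTER_CUBIC)
g=lambda im,x,y,w,h:cv2.resize(im[y:y+h,x:x+w],(400,300),interpolation=cv2.INTER_CUBIC)
T=np.hstack([g(a,200,200,100,75),g(a,355,185,100,75)])
T2=np.hstack([g(b,185,225,132,99),g(b,320,160,132,99)])
cv2.imwrite('pics/c1.png',np.vstack([T,T2]))
```

```text
(no output)
```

View pics/c1.png

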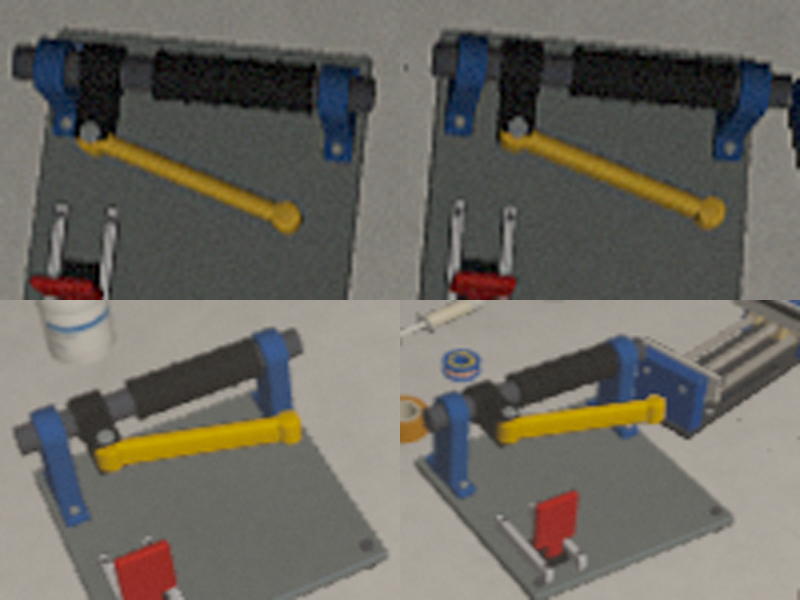

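The crops show both levers clearly: the tips are at about (271.8,254.3) left and (432.5,238) right in the top view. The plate corners are sharp, so I'll fit the stand poses now.

```bash
cat > fit.py <<'E'
from h import *
from scipy.optimize import least_squares
def S(p,q):
    c,s=np.cos(p[2]),np.sin(p[2]); return np.array([p[0]+c*q[0]-s*q[1],p[1]+s*q[0]+c*q[1],q[2]])
def fit(obs,p0):
    r=lambda p:np.concatenate([proj(f,S(p,q))-uv for f,q,uv in obs])
    o=least_squares(r,p0,loss='soft_l1'); return o.x,r(o.x).reshape(-1,2)
FL=(-.16,.1,.014);FR=(-.16,-.1,.014);BL=(.04,.1,.014);BR=(.04,-.1,.014)
def lev(d,a=0,z=.095,off=0): # along the blade, off = out to the front
    t=.30-a; return (-.042-d*np.sin(t)-off*np.cos(t), .055-d*np.cos(t)+off*np.sin(t), z)
E
cat > f1.py <<'E'
from fit import *
t=lambda u,v:(200+u/4,200+v/4); t2=lambda u,v:(355+(u-400)/4,185+v/4)
s=lambda u,v:(185+u*.33,225+(v-300)*.33); s2=lambda u,v:(320+(u-400)*.33,160+(v-300)*.33)
L=[('top0',FL,(205,288)),('top0',FR,(285,292)),('top0',BR,t(372,60)),('top0',lev(.12),t(287,217)),
('scene0',FR,s(386,556)),('scene0',BL,s(37,478)),('scene0',lev(.12),s(290,417))]
Rr=[('top0',FL,(360,270)),('top0',FR,(440,276)),('top0',BR,t2(752,60)),('top0',lev(.12),t2(710,212)),
('scene0',FR,s2(732,520)),('scene0',BL,s2(417,462)),('scene0',lev(.12),s2(655,398))]
for o,p0 in((L,(.7,.2,0)),(Rr,(.7,-.1,0))):
    p,r=fit(o,p0); print(p.round(4)); print(r.round(1).tolist())
    for k,q in(('pad',lev(.09,0,.085,.0055)),('tip',lev(.125)),('flag',(-.135,.065,.062)),('padS',lev(.09,.26,.085,.0055))): print(k,S(p,q).round(4))
L=lambda u,v,h:atz('top0',u,v,h).round(3)
print('tape',L(310,324,.02),'eraser',L(271,323,.01),'driver',L(432,318,.01),L(497,340,.01),'cut',L(193,306,.01),L(177,354,.01),'tweez',L(340,336,.01),L(388,316,.01),'vise',L(455,205,.05),L(460,233,.05))
E
python3 f1.py
```

```text
[ 0.621   0.1954 -0.0768]
[[-0.2, -0.3], [0.7, 1.8], [-0.5, 0.0], [-2.0, -0.0], [4.0, -1.7], [-0.1, -1.5], [-0.5, 0.5]]
pad [0.5451 0.1718 0.085 ]
tip [0.5374 0.1372 0.095 ]
flag [0.4914 0.2706 0.062 ]
padS [0.5674 0.1647 0.085 ]
[ 0.6625 -0.1883 -0.0838]
[[-0.4, 0.6], [-0.1, 1.2], [0.5, -0.6], [-1.1, -0.9], [3.2, -1.8], [-0.0, -0.9], [-0.3, 0.7]]
pad [ 0.5865 -0.2113  0.085 ]
tip [ 0.5785 -0.2458  0.095 ]
flag [ 0.5334 -0.1122  0.062 ]
padS [ 0.6087 -0.2186  0.085 ]
tape [0.38  0.048 0.02 ] eraser [0.383 0.143 0.01 ] driver [ 0.394 -0.252  0.01 ] [ 0.341 -0.409  0.01 ] cut [0.424 0.336 0.01 ] [0.309 0.37  0.01 ] tweez [ 0.351 -0.025  0.01 ] [ 0.399 -0.144  0.01 ] vise [ 0.67  -0.311  0.05 ] [ 0.599 -0.321  0.05 ]
```

Residuals are a few pixels at most, so the poses are good to about 4 mm. The plan is shut fingers with the jaw axis along the stand x, so the backs press the levers. First I'll turn and move towards the stands.

apply_moves(
  increments=[
    [[1,0,0,-0.93,1],[1,0,0,-0.93,1],[1,0,0,-0.93,1],[1,0,0,-0.93,1],[1,0,0,-0.93,1],[1,0,0,-0.93,1],[1,0,0,-0.93,1],[1,0,0,-0.93,1],[1,0,0,-0.93,1],[1,0.3,0,0,1]],
  ],
  squeeze=20,
)

```text
clock: 1.35
tool_pos: [0.3558, -0.4333, 0.2307]
ee_rot: [-2.309, -2.128, 0.0]
ft_force: [-0.3, -0.0, -0.4]
gripper_width: -0.0002
```

apply_moves(
  increments=[
    [[1,0.4,0,0,1],[1,0.4,0,0,1],[1,0.4,0,0,1],[1,0.4,0,0,1],[1,0.4,0,0,1],[1,0.4,0,0,1],[1,0.4,0,0,1],[1,0.4,0,0,1],[0.5,0.2,0,0,1],[0,0,0,0,1]],
  ],
)

```text
clock: 2.6
tool_pos: [0.4584, -0.2287, 0.2312]
ee_rot: [-2.308, -2.131, 0.0]
ft_force: [-1.1, 0.1, -0.4]
gripper_width: -0.0
```

Run:
```python
from h import *
s=robot.sense(); print(s['clock'],s['tool_pos'],R.from_rotvec(s['ee_rot']).as_matrix().round(4),s['ft_force'],s['gripper_width'])
d=grab('wrist','w1'); print(d['eye'],d['intrinsics'][0,0])
P=[(.66,-.188,.085),(.62,.195,.085),(.545,.172,.085),(.49,.27,.06)]
for p in P: print(proj('w1',p))
```

```text
2.6 [ 0.45842386 -0.22869672  0.23118992] [[ 7.940e-02  9.968e-01 -3.000e-04]
 [ 9.968e-01 -7.940e-02  2.000e-04]
 [ 2.000e-04 -4.000e-04 -1.000e+00]] [-1.08796664  0.07904785 -0.4388496 ] -3.3151908293150695e-05
[ 0.46224356 -0.1592493   0.37403378] 381.9125744601693
[590.17627463 143.94914694]
[ 597.11578201 -693.78916809]
[ 434.80740834 -596.3623627 ]
[ 305.47855076 -804.3145649 ]
```

View pics/w1.png

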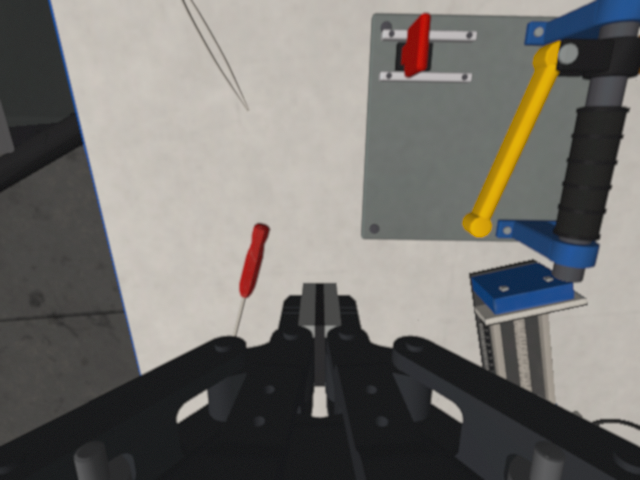

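The wrist view shows the right stand clearly: front corners at (373,13) and (362,239), lever knob at (478,225), flag top edge around (425,14)–(413,75).

```bash
cat >> f1.py <<'E'
print('---wrist')
o=[('w1',FL,(372,13)),('w1',FR,(362,239)),('w1',lev(.12),(478,225)),('w1',(-.02,-.075,.085),(0,0))][:3]
p,r=fit(Rr[:4]+Rr[5:]+o,(.66,-.19,-.08)); print(p.round(4)); print(r.round(1).tolist())
p,r=fit(o,(.66,-.19,-.08)); print(p.round(4)); print(r.round(1).tolist())
for k,q in(('pivot',(-.042,.055,.095)),('flagtop1',(-.135,.084,.081)),('flagtop2',(-.135,.046,.081)),('tip125',lev(.125)),('tip120',lev(.12)),('padfront',lev(.09,0,.095,.0055))): print(k,proj('w1',S(p,q)).round(1))
E
python3 f1.py | sed -n '/---/,$p'
```

```text
---wrist
[ 0.6623 -0.1886 -0.1033]
[[-1.4, -0.2], [-1.2, 2.0], [0.9, 0.3], [-1.6, -0.4], [0.0, -1.4], [-0.4, 1.2], [-0.2, 1.0], [-2.5, 2.5], [4.6, -1.0]]
[ 0.6604 -0.1903 -0.121 ]
[[0.1, -0.2], [-5.9, 1.5], [0.9, -0.4]]
pivot [557.9  61.5]
flagtop1 [419.7  12.8]
flagtop2 [413.7  72.7]
tip125 [476.  230.6]
tip120 [478.9 224.6]
padfront [490.3 184.7]
```

apply_moves(
  increments=[
    [[1,0,0,0,1],[1,0,0,0,1],[1,0,0,0,1],[1,0,0,0,1],[1,0,0,0,1],[1,0,0,0,1],[1,0,0,0,1],[1,0,0,0,1],[1,0,0,0,1],[1,0,0,0,1]],
  ],
)

```text
clock: 3.9
tool_pos: [0.4788, 0.0186, 0.2312]
ee_rot: [2.313, 2.125, -0.001]
ft_force: [-0.7, 0.3, -0.3]
gripper_width: -0.0001
```

apply_moves(
  increments=[
    [[1,0,0,0,1],[1,0,0,0,1],[1,0,0,0,1],[1,0,0,0,1],[0.5,0,0,0,1],[0,0,0,0,1],[0,0,0,0,1],[0,0,0,0,1],[0,0,0,0,1],[0,0,0,0,1]],
  ],
)

```text
clock: 5.15
tool_pos: [0.4878, 0.1317, 0.2314]
ee_rot: [2.31, 2.129, -0.0]
ft_force: [0.1, -0.5, -0.2]
gripper_width: -0.0003
```

Run:
```python
from h import *
s=robot.sense(); print(s['clock'],s['tool_pos'],s['ft_force'])
grab('wrist','w2')
```

```text
5.15 [0.48777152 0.13168655 0.23136262] [ 0.11822932 -0.51828401 -0.16751056]
```

View pics/w2.png

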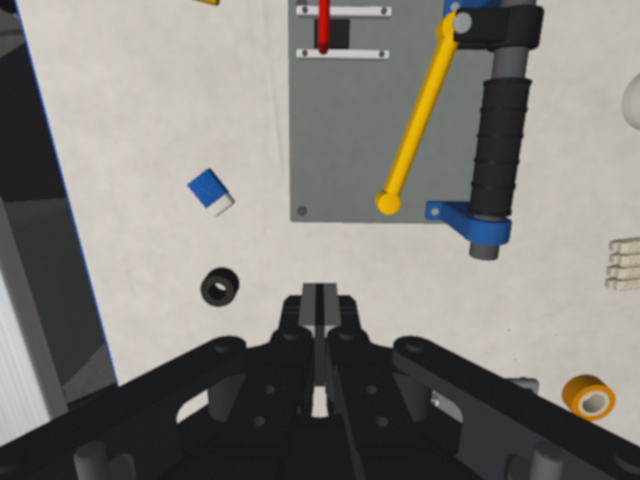

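The left stand's front-right corner is at (291,221), the front edge runs vertically at u≈290, the knob is at (388,203) and the flag's inner end at (324,50).

```bash
cat > f2.py <<'E'
from fit import *
exec(open('f1.py').read().split('for o,p0')[0].split('import *')[1])
o=[('w2',FR,(290.5,221.5)),('w2',lev(.12),(388,203)),('w2',(-.135,.046,.081),(324,51))]
p,r=fit(L[:4]+L[5:]+o,(.62,.195,-.08)); print(p.round(4)); print(r.round(1).tolist())
pl,r=fit(o,(.62,.195,-.08)); print(pl.round(4)); print(r.round(1).tolist())
n=R.from_rotvec(robot.sense()['ee_rot']).as_matrix(); t=robot.sense()['tool_pos']
for k,q in(('pad',lev(.09,0,.085,.0055)),('padS',lev(.09,.26,.085,.0055)),('padF',lev(.09,.44,.085,.0055)),('flag',(-.135,.065,.062))):
    w=S(p,q); print(k,w.round(4),'tool units/25mm',(n.T@(w-t)/.025).round(2))
print('front edge u at',proj('w2',S(p,(-.16,.05,.014))),proj('w2',S(p,(-.16,-.0,.014))))
E
python3 f2.py
```

```text
[ 0.6237  0.1937 -0.0938]
[[-0.4, -2.2], [0.2, 1.3], [0.4, -0.4], [-1.9, -0.8], [0.2, -3.1], [-0.8, -0.0], [-0.9, 5.4], [4.1, 0.3], [-8.0, -0.7]]
[ 0.6264  0.1895 -0.1405]
[[-2.4, 1.8], [4.6, 0.7], [-0.3, -4.2]]
pad [0.5475 0.1714 0.085 ] tool units/25mm [1.77 2.25 5.86]
padS [0.5696 0.1639 0.085 ] tool units/25mm [1.55 3.16 5.86]
padF [0.5857 0.1622 0.085 ] tool units/25mm [1.53 3.81 5.86]
flag [0.4954 0.271  0.062 ] tool units/25mm [ 5.57 -0.15  6.78]
front edge u at [287.87959596  59.56208651] [288.51145381 119.79495139]
```

Pad located. I'll descend in front of the left lever, with about 27 mm of clearance, to TCP z ≈ 0.070.

apply_moves(
  increments=[
    [[0.25,0.1,0.92,0,1],[0.25,0.1,0.92,0,1],[0.25,0.1,0.92,0,1],[0.25,0.1,0.92,0,1],[0.25,0.1,0.92,0,1],[0.25,0.1,0.92,0,1],[0.25,0,0.92,0,1],[0,0,0,0,1],[0,0,0,0,1],[0,0,0,0,1]],
  ],
)

```text
clock: 6.45
tool_pos: [0.507, 0.1743, 0.0714]
ee_rot: [2.31, 2.128, 0.003]
ft_force: [-0.1, 0.3, 0.0]
gripper_width: -0.0003
```

apply_moves(
  increments=[
    [[0,0.25,0,0,1],[0,0.25,0,0,1],[0,0.25,0,0,1],[0,0.2,0,0,1],[0,0.2,0,0,1],[0,0.2,0,0,1],[0,0.2,0,0,1],[0,0,0,0,1],[0,0,0,0,1],[0,0,0,0,1]],
  ],
)

```text
clock: 7.7
tool_pos: [0.5445, 0.1713, 0.0703]
ee_rot: [-2.309, -2.129, 0.001]
ft_force: [-2.2, -0.6, -1.5]
gripper_width: -0.0001
```

Run:
```python
from h import *
s=robot.sense(); print(s['clock'],s['tool_pos'],s['ft_force'])
grab('wrist','w3'); grab('scene','s3')
a=cv2.imread('pics/w3.png')[:,200:]; b=cv2.imread('pics/s3.png')
cv2.imwrite('pics/c3.png',np.hstack([cv2.resize(a,None,fx=.9,fy=.9),cv2.resize(b[200:350,150:330],(404,432))]))
```

```text
7.7 [0.54447571 0.1713248  0.07027529] [-2.17782385 -0.60918222 -1.49078565]
```

View pics/c3.png

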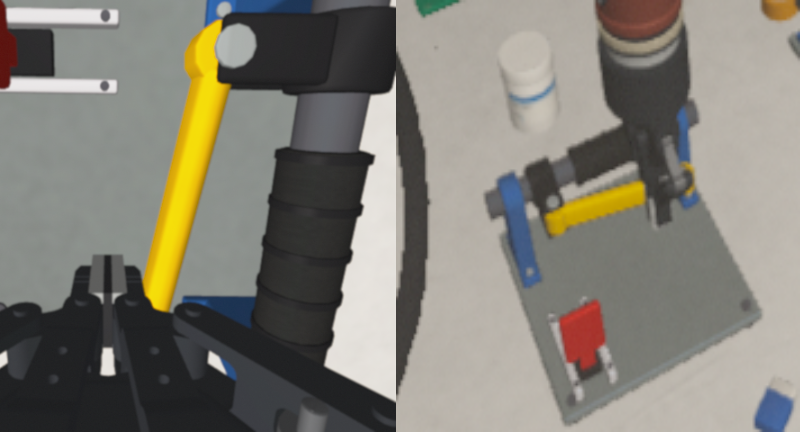

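The finger's back is on the yellow lever and pushing it lightly. The lever leans slightly less already, at about 0.2 rad. I'll press on in small steps.

apply_moves(
  increments=[
    [[0,0.1,0,0,1],[0,0.1,0,0,1],[0,0.1,0,0,1],[0,0.1,0,0,1],[0,0,0,0,1],[0,0,0,0,1],[0,0,0,0,1],[0,0,0,0,1],[0,0,0,0,1],[0,0,0,0,1]],
  ],
)

```text
clock: 9.05
tool_pos: [0.5547, 0.1704, 0.0704]
ee_rot: [-2.31, -2.129, 0.0]
ft_force: [-2.5, -0.8, -0.5]
gripper_width: 0.0001
```

apply_moves(
  increments=[
    [[0,0.1,0,0,1],[0,0,0,0,1],[0,0,0,0,1],[0,0,0,0,1],[0,0,0,0,1],[0,0,0,0,1],[0,0,0,0,1],[0,0,0,0,1],[0,0,0,0,1],[0,0,0,0,1]],
  ],
)

```text
clock: 10.3
tool_pos: [0.5573, 0.1702, 0.0703]
ee_rot: [-2.31, -2.129, 0.0]
ft_force: [-2.5, -0.5, -0.9]
gripper_width: -0.0004
```

apply_moves(
  increments=[
    [[0,0.1,0,0,1],[0,0,0,0,1],[0,0,0,0,1],[0,0,0,0,1],[0,0.1,0,0,1],[0,0,0,0,1],[0,0,0,0,1],[0,0,0,0,1],[0,0,0,0,1],[0,0,0,0,1]],
  ],
)

```text
clock: 11.55
tool_pos: [0.5623, 0.1698, 0.0704]
ee_rot: [2.31, 2.129, -0.0]
ft_force: [-2.1, -1.6, -1.2]
gripper_width: 0.0
```

apply_moves(
  increments=[
    [[0,0.1,0,0,1],[0,0,0,0,1],[0,0,0,0,1],[0,0.1,0,0,1],[0,0,0,0,1],[0,0,0,0,1],[0,0.08,0,0,1],[0,0,0,0,1],[0,0,0,0,1],[0,0,0,0,1]],
  ],
)

```text
clock: 12.8
tool_pos: [0.5693, 0.1692, 0.0703]
ee_rot: [-2.31, -2.129, 0.0]
ft_force: [-2.4, -1.0, 0.8]
gripper_width: 0.0
```

apply_moves(
  increments=[
    [[0,0.08,0,0,1],[0,0,0,0,1],[0,0,0,0,1],[0,0,0,0,1],[0,0,0,0,1],[0,0,0,0,1],[0,0,0,0,1],[0,0,0,0,1],[0,0,0,0,1],[0,0,0,0,1]],
  ],
)

```text
clock: 14.05
tool_pos: [0.5713, 0.1691, 0.0704]
ee_rot: [-2.31, -2.129, -0.0]
ft_force: [-2.9, -2.3, -0.2]
gripper_width: -0.0001
```

Run:
```python
from h import *
s=robot.sense(); print(s['clock'],s['tool_pos'],s['ft_force'])
grab('wrist','w4')
```

```text
14.05 [0.57125586 0.16910605 0.07036057] [-2.86433689 -2.33343698 -0.19270409]
```

View pics/w4.png

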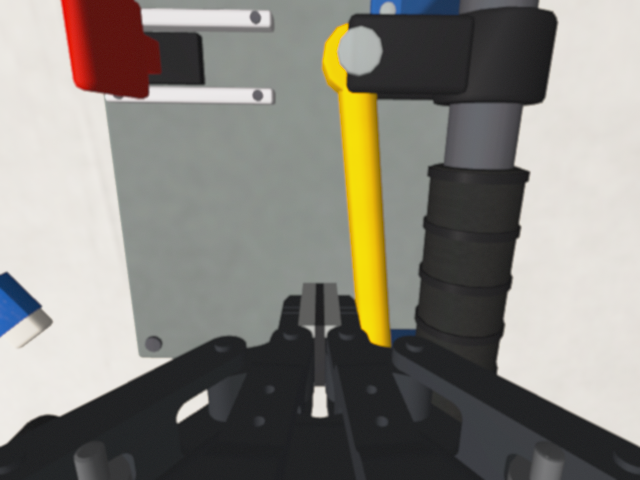

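The lever (line (360,100)→(373,340)) now leans past parallel to the bar (488,115)→(462,370) by about 0.15 rad. That means ≈0.44 rad, so the left lever is the faulty one. I'll creep on to feel the solid stop.

apply_moves(
  increments=[
    [[0,0.06,0,0,1],[0,0,0,0,1],[0,0,0,0,1],[0,0,0,0,1],[0,0,0,0,1],[0,0,0,0,1],[0,0,0,0,1],[0,0,0,0,1],[0,0,0,0,1],[0,0,0,0,1]],
  ],
)

```text
clock: 15.35
tool_pos: [0.5727, 0.169, 0.0704]
ee_rot: [-2.31, -2.129, -0.0]
ft_force: [-3.2, -1.3, -1.0]
gripper_width: 0.0001
```

apply_moves(
  increments=[
    [[0,0.06,0,0,1],[0,0,0,0,1],[0,0,0,0,1],[0,0,0,0,1],[0,0,0,0,1],[0,0,0,0,1],[0,0,0,0,1],[0,0,0,0,1],[0,0,0,0,1],[0,0,0,0,1]],
  ],
)

```text
clock: 16.6
tool_pos: [0.574, 0.1689, 0.0703]
ee_rot: [-2.309, -2.129, 0.001]
ft_force: [-4.4, -1.2, 1.0]
gripper_width: -0.0001
```

apply_moves(
  increments=[
    [[0,0.06,0,0,1],[0,0,0,0,1],[0,0,0,0,1],[0,0,0,0,1],[0,0,0,0,1],[0,0,0,0,1],[0,0,0,0,1],[0,0,0,0,1],[0,0,0,0,1],[0,0,0,0,1]],
  ],
)

```text
clock: 17.85
tool_pos: [0.5742, 0.1689, 0.0702]
ee_rot: [-2.308, -2.129, 0.004]
ft_force: [-7.0, -1.1, 3.0]
gripper_width: -0.0
```

The tool moved only 0.2 of 1.5 mm and the force rose to 7 N, so this is the solid stop at the bar, and it was held for over a second. The left lever is faulty. I'll release it, lift and go to the right stand.

apply_moves(
  increments=[
    [[0,-0.65,0,0,1],[0,-0.65,0,0,1],[0,-0.65,0,0,1],[0,-0.65,0,0,1],[0,0,-1,0,1],[0,0,-1,0,1],[0,0,-1,0,1],[-1,0,0,0,1],[-1,0,0,0,1],[-1,0,0,0,1]],
  ],
)

```text
clock: 19.1
tool_pos: [0.5084, 0.0994, 0.1466]
ee_rot: [2.307, 2.127, 0.012]
ft_force: [0.6, -0.9, 0.1]
gripper_width: 0.0001
```

apply_moves(
  increments=[
    [[-1,0.27,0,0,1],[-1,0.27,0,0,1],[-1,0.27,0,0,1],[-1,0.27,0,0,1],[-1,0.27,0,0,1],[-1,0.27,0,0,1],[-1,0.27,0,0,1],[-1,0.27,0,0,1],[-1,0.27,0,0,1],[-1,0.27,0,0,1]],
  ],
)

```text
clock: 20.35
tool_pos: [0.5554, -0.1571, 0.1466]
ee_rot: [2.305, 2.124, 0.008]
ft_force: [0.8, 0.0, -1.0]
gripper_width: 0.0001
```

apply_moves(
  increments=[
    [[-1,0,0,0,1],[-1,0,0,0,1],[-0.1,0,0,0,1],[0,0,0,0,1],[0,0,0.75,0,1],[0,0,0.75,0,1],[0,0,0.75,0,1],[0,0,0.75,0,1],[0,0,0,0,1],[0,0,0,0,1]],
  ],
)

```text
clock: 21.6
tool_pos: [0.5488, -0.2067, 0.0712]
ee_rot: [2.307, 2.13, 0.003]
ft_force: [0.7, -0.7, -0.1]
gripper_width: -0.0002
```

Run:
```python
from fit import *
s=robot.sense(); print(s['clock'],s['tool_pos'],s['ft_force'])
grab('wrist','w5'); grab('scene','s5')
a=cv2.imread('pics/w5.png')[:,200:]; b=cv2.imread('pics/s5.png')
cv2.imwrite('pics/c5.png',np.hstack([cv2.resize(a,None,fx=.9,fy=.9),cv2.resize(b[140:350,190:440],(404,339)).copy() if 0 else cv2.copyMakeBorder(cv2.resize(b[140:350,190:440],(404,339)),0,93,0,0,0)]))
```

```text
21.6 [ 0.54876401 -0.20670863  0.07119463] [ 0.66739002 -0.72298188 -0.0628526 ]
```

View pics/c5.png

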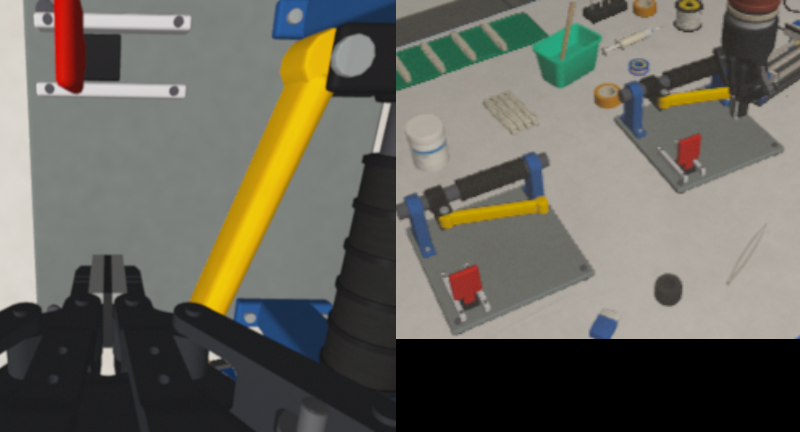

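The left lever is back out and the finger stands clear in front of the right lever. I'll press it.

apply_moves(
  increments=[
    [[0,0.25,0,0,1],[0,0.25,0,0,1],[0,0.25,0,0,1],[0,0.25,0,0,1],[0,0.15,0,0,1],[0,0.15,0,0,1],[0,0.15,0,0,1],[0,0.15,0,0,1],[0,0,0,0,1],[0,0,0,0,1]],
  ],
)

```text
clock: 22.95
tool_pos: [0.5872, -0.2109, 0.0702]
ee_rot: [-2.31, -2.129, 0.0]
ft_force: [-1.2, -0.7, 0.2]
gripper_width: 0.0001
```

apply_moves(
  increments=[
    [[0,0.06,0,0,1],[0,0,0,0,1],[0,0,0,0,1],[0,0.06,0,0,1],[0,0,0,0,1],[0,0,0,0,1],[0,0,0,0,1],[0,0,0,0,1],[0,0,0,0,1],[0,0,0,0,1]],
  ],
)

```text
clock: 24.2
tool_pos: [0.5905, -0.2112, 0.0704]
ee_rot: [2.31, 2.129, 0.0]
ft_force: [-1.8, -1.3, -0.7]
gripper_width: 0.0002
```

apply_moves(
  increments=[
    [[0,0.06,0,0,1],[0,0,0,0,1],[0,0,0,0,1],[0,0.06,0,0,1],[0,0,0,0,1],[0,0,0,0,1],[0,0,0,0,1],[0,0,0,0,1],[0,0,0,0,1],[0,0,0,0,1]],
  ],
)

```text
clock: 25.45
tool_pos: [0.5934, -0.2115, 0.0703]
ee_rot: [-2.31, -2.129, -0.0]
ft_force: [-2.3, -0.0, -0.6]
gripper_width: -0.0001
```

apply_moves(
  increments=[
    [[0,0.06,0,0,1],[0,0,0,0,1],[0,0,0,0,1],[0,0.06,0,0,1],[0,0,0,0,1],[0,0,0,0,1],[0,0,0,0,1],[0,0,0,0,1],[0,0,0,0,1],[0,0,0,0,1]],
  ],
)

```text
clock: 26.7
tool_pos: [0.5964, -0.2117, 0.0703]
ee_rot: [-2.31, -2.129, -0.0]
ft_force: [-2.1, -1.4, 0.7]
gripper_width: -0.0
```

apply_moves(
  increments=[
    [[0,0.06,0,0,1],[0,0,0,0,1],[0,0,0,0,1],[0,0.06,0,0,1],[0,0,0,0,1],[0,0,0,0,1],[0,0,0,0,1],[0,0,0,0,1],[0,0,0,0,1],[0,0,0,0,1]],
  ],
)

```text
clock: 27.95
tool_pos: [0.5978, -0.2119, 0.0702]
ee_rot: [-2.308, -2.127, 0.004]
ft_force: [-5.5, -1.4, 2.3]
gripper_width: 0.0
```

Force is rising while motion stalls (1.4 of 3 mm). I'll confirm with one more small step and a picture.

apply_moves(
  increments=[
    [[0,0.06,0,0,1],[0,0,0,0,1],[0,0,0,0,1],[0,0,0,0,1],[0,0,0,0,1],[0,0,0,0,1],[0,0,0,0,1],[0,0,0,0,1],[0,0,0,0,1],[0,0,0,0,1]],
  ],
)

```text
clock: 29.2
tool_pos: [0.598, -0.212, 0.0702]
ee_rot: [-2.307, -2.126, 0.007]
ft_force: [-8.8, -0.5, 5.4]
gripper_width: -0.0
```

Run:
```python
from h import *
s=robot.sense(); print(s['clock'],s['tool_pos'],s['ft_force'])
grab('wrist','w6')
```

```text
29.2 [ 0.59802325 -0.21199469  0.07018174] [-8.79270455 -0.51420023  5.41107349]
```

View pics/w6.png

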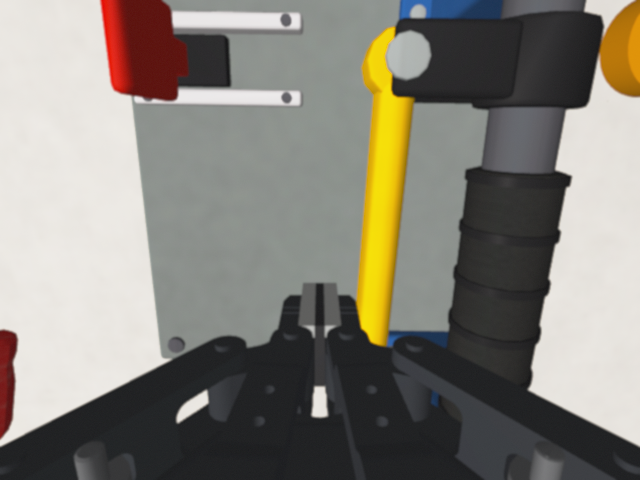

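The lever line (394,110)→(372,340) is nearly parallel to the bar (lean ≈0.04 rad, so ≈0.26 rad pressed). It is solid at 8.8 N, with a clear gap to the grip, so the right lever is sound. I'll release it and go to the left stand's flag.

apply_moves(
  increments=[
    [[0,-0.65,0,0,1],[0,-0.65,0,0,1],[0,-0.65,0,0,1],[0,-0.65,0,0,1],[0,0,-1,0,1],[0,0,-1,0,1],[0,0,-1,0,1],[1,-0.27,0,0,1],[1,-0.27,0,0,1],[1,-0.27,0,0,1]],
  ],
)

```text
clock: 30.5
tool_pos: [0.5244, -0.1282, 0.1462]
ee_rot: [2.306, 2.129, 0.009]
ft_force: [0.1, 0.3, 0.8]
gripper_width: -0.0002
```

apply_moves(
  increments=[
    [[1,-0.27,0,0,1],[1,-0.27,0,0,1],[1,-0.27,0,0,1],[1,-0.27,0,0,1],[1,-0.27,0,0,1],[1,-0.27,0,0,1],[1,-0.27,0,0,1],[1,-0.27,0,0,1],[1,-0.27,0,0,1],[1,-0.27,0,0,1]],
  ],
)

```text
clock: 31.75
tool_pos: [0.4765, 0.1276, 0.1461]
ee_rot: [2.308, 2.131, 0.01]
ft_force: [-0.4, 0.4, -0.0]
gripper_width: 0.0003
```

apply_moves(
  increments=[
    [[1,-0.27,0,0,1],[1,-0.27,0,0,1],[1,-0.27,0,0,1],[1,-0.27,0,0,1],[1,-0.27,0,0,1],[0.9,-0.3,0,0,1],[0,0,0,0,1],[0,0,0,0,1],[0,0,0,0,1],[0,0,0,0,1]],
  ],
)

```text
clock: 33.0
tool_pos: [0.4464, 0.2738, 0.1454]
ee_rot: [2.311, 2.127, 0.0]
ft_force: [0.1, -0.9, -0.2]
gripper_width: 0.0
```

Run:
```python
from h import *
s=robot.sense(); print(s['clock'],s['tool_pos'],s['ft_force'])
grab('scene','s7');grab('wrist','w7');grab('top','t7')
a=cv2.imread('pics/s7.png')[130:390,160:430]
m=lambda x:cv2.resize(x,(400,300))
b=cv2.imread('pics/t7.png')[195:300,195:335]
w=cv2.imread('pics/w7.png')
cv2.imwrite('pics/c7.png',np.vstack([np.hstack([cv2.resize(a,(400,385)),cv2.copyMakeBorder(m(b),0,85,0,0,0)]),]))
hsv=cv2.cvtColor(w,cv2.COLOR_BGR2HSV); k=((hsv[...,1]>170)&((hsv[...,0]<8)|(hsv[...,0]>172))&(hsv[...,2]>90)).astype('u1')
print(cv2.connectedComponentsWithStats(k)[2][1:][:6])
for n in('s7','t7'):
    for p in ((.495,.271,.081),(.4954,.271,.062)): print(n,proj(n,p))
```

```text
33.0 [0.44635905 0.27375922 0.14535227] [ 0.05552645 -0.91702656 -0.23339764]
[[ 392  199   33   73 1672]]
s7 [234.90795504 309.04336816]
s7 [236.11373    315.00321435]
t7 [215.26383131 273.68853953]
t7 [216.63655798 274.57557048]
```

View pics/c7.png

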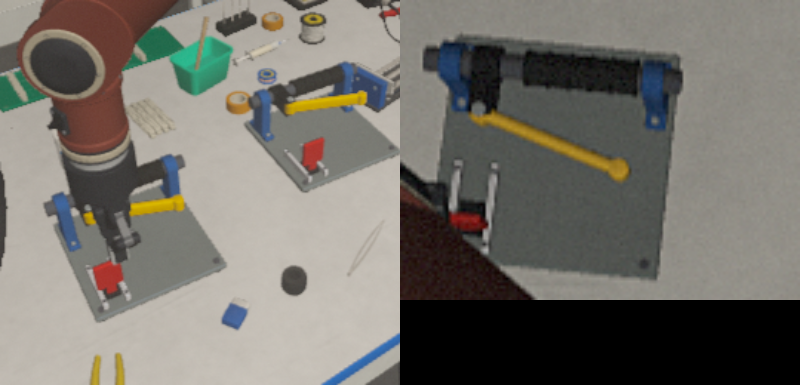

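Run:
```python
from h import *
for u,v in((425,199),(425,272),(392,235)): print(atz('w7',u,v,.081).round(4), atz('w7',u,v,.043).round(4))
w=cv2.imread('pics/w7.png')
cv2.imwrite('pics/c8.png',cv2.resize(w[150:350,270:530],(780,600),interpolation=cv2.INTER_CUBIC))
```

```text
[0.505 0.3   0.081] [0.515  0.2921 0.043 ]
[0.5046 0.257  0.081 ] [0.5146 0.2411 0.043 ]
[0.4863 0.2809 0.081 ] [0.4929 0.2695 0.043 ]
```

View pics/c8.png

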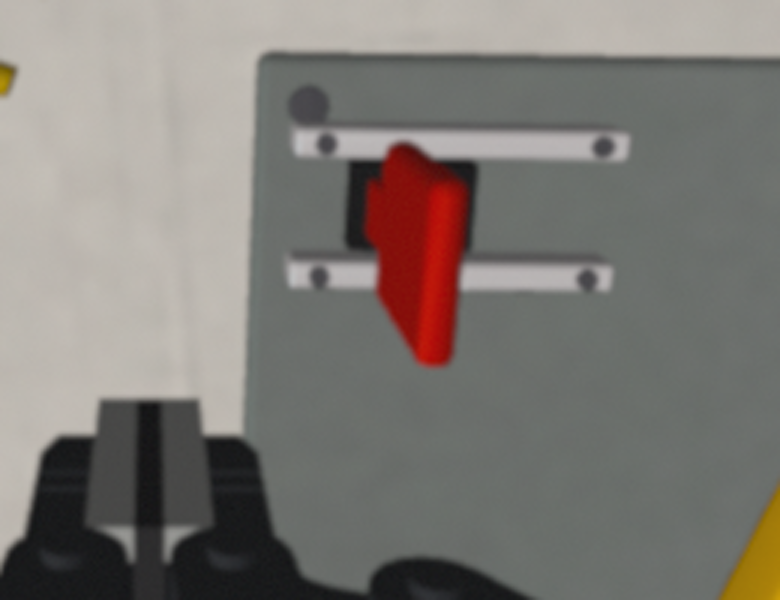

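The left flag's front face is at about (0.497, 0.275). The finger is in front of it and clear, so I'll descend and push.

apply_moves(
  increments=[
    [[0.2,0,0.75,0,1],[0,0,0.75,0,1],[0,0,0.75,0,1],[0,0,0.75,0,1],[0,0,0.7,0,1],[0,0,0,0,1],[0,0.4,0,0,1],[0,0.4,0,0,1],[0,0.4,0,0,1],[0,0,0,0,1]],
  ],
)

```text
clock: 34.4
tool_pos: [0.4778, 0.2768, 0.0531]
ee_rot: [2.312, 2.126, 0.002]
ft_force: [0.2, 0.6, 0.1]
gripper_width: -0.0003
```

apply_moves(
  increments=[
    [[0,0.2,0,0,1],[0,0.2,0,0,1],[0,0.2,0,0,1],[0,0.2,0,0,1],[0,0.2,0,0,1],[0,0.2,0,0,1],[0,0,0,0,1],[0,0,0,0,1],[0,0,0,0,1],[0,0,0,0,1]],
  ],
)

```text
clock: 35.65
tool_pos: [0.5062, 0.2748, 0.0529]
ee_rot: [2.31, 2.13, 0.001]
ft_force: [-0.3, -0.2, 0.1]
gripper_width: 0.0
```

apply_moves(
  increments=[
    [[0,0.1,0,0,1],[0,0.1,0,0,1],[0,0.1,0,0,1],[0,0,0,0,1],[0,0,0,0,1],[0,0,0,0,1],[0,0,0,0,1],[0,0,0,0,1],[0,0,0,0,1],[0,0,0,0,1]],
  ],
)

```text
clock: 36.9
tool_pos: [0.5136, 0.2742, 0.0529]
ee_rot: [-2.31, -2.129, -0.0]
ft_force: [-1.6, -0.6, 0.5]
gripper_width: 0.0002
```

apply_moves(
  increments=[
    [[0,0.06,0,0,1],[0,0,0,0,1],[0,0,0,0,1],[0,0.06,0,0,1],[0,0,0,0,1],[0,0,0,0,1],[0,0,0,0,1],[0,0,0,0,1],[0,0,0,0,1],[0,0,0,0,1]],
  ],
)

```text
clock: 38.15
tool_pos: [0.5138, 0.2741, 0.0528]
ee_rot: [-2.307, -2.129, 0.006]
ft_force: [-7.8, -0.6, 5.5]
gripper_width: -0.0004
```

The end stop is solid at TCP x = 0.5138 (7.8 N), as predicted. I'll back off, lift clear and check.

apply_moves(
  increments=[
    [[0,-0.5,0,0,1],[0,-0.5,0,0,1],[0,-0.6,0,0,1],[0,-0.6,0,0,1],[0,0,-1,0,1],[0,0,-1,0,1],[0,0,-1,0,1],[0,0,-1,0,1],[0,0,-1,0,1],[-1,0,-1,0,1]],
  ],
)

```text
clock: 39.4
tool_pos: [0.4588, 0.2554, 0.2038]
ee_rot: [-2.305, -2.133, -0.003]
ft_force: [-0.3, -0.0, 0.1]
gripper_width: 0.0001
```

apply_moves(
  increments=[
    [[-1,0,0,0,1],[-1,0,0,0,1],[-1,0,0,0,1],[-1,0,0,0,1],[-1,0,0,0,1],[-1,0,0,0,1],[0,0,0,0,1],[0,0,0,0,1],[0,0,0,0,1],[0,0,0,0,1]],
  ],
)

```text
clock: 40.65
tool_pos: [0.4475, 0.1049, 0.2029]
ee_rot: [-2.308, -2.131, -0.001]
ft_force: [-0.4, -0.0, -0.0]
gripper_width: 0.0001
```

Run:
```python
from h import *
s=robot.sense(); print(s['clock'],s['tool_pos'],s['ft_force'])
grab('scene','s9');grab('top','t9')
a=cv2.imread('pics/s9.png')[150:350,180:450]; b=cv2.imread('pics/t9.png')[180:360,160:510]
cv2.imwrite('pics/c9.png',np.vstack([cv2.resize(a,(450,300)),cv2.resize(b,(450,231))]) if 0 else np.vstack([cv2.copyMakeBorder(cv2.resize(a,(405,300)),0,0,0,178,0),cv2.resize(b,(583,300))]))
```

```text
40.65 [0.44753002 0.10489066 0.20286257] [-0.39846968 -0.04735785 -0.00566937]
```

View pics/c9.png

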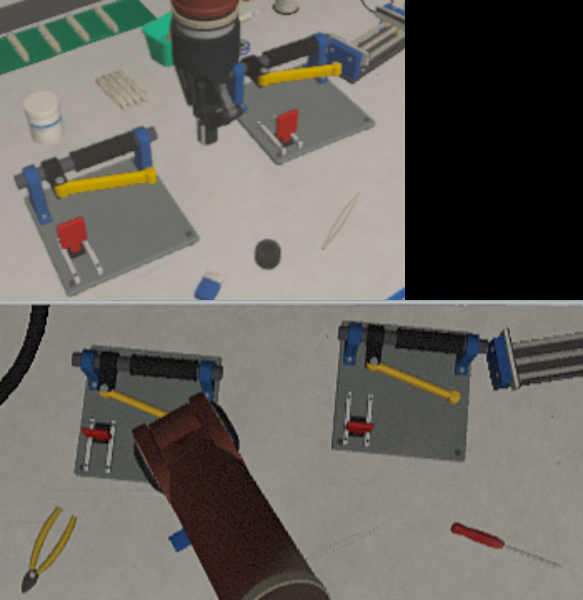

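The left flag is at the back of its guide, at crop (97,434) against the rails' front end at about (95,470). The right flag is still at the front, both levers are sprung out, the loose things are in place and the arm is clear. I'll hand it in.

```bash
python3 -c "
from cell import robot
print(robot.sign_off())"
```

```text
the job is handed in; nothing more can be done
None
```

I checked both levers, pushed in the left stand's red flag as the faulty one, and handed the job in at about 41 s of the 64 s allowed.

- **Left lever (faulty):** it went past parallel to the bar and stopped solidly at about 0.44 rad, under about 7 N. I kept it there for more than a second, and it sprang back out.
- **Right lever (sound):** it stopped solidly at about 0.26 rad, nearly parallel to the bar with a clear gap to the grip, under about 9 N. I kept it there for more than a second and released it.
- **Flags:** I pushed the left flag until it met a solid end stop under about 8 N, roughly 30 mm in. I did not touch the right flag.

The last pictures show the left flag in, the right flag out and both levers sprung out. The eraser, loupe, tweezers, screwdriver and side cutters lie where they were. The amber tape was not measured separately, but the arm went nowhere near the bench surface. The arm was clear of everything, with wrist force near zero.

No final check failed. The fitted stand poses disagreed between camera views by a few mm, and by up to about 0.05 rad in yaw. I therefore took the stops from the force and stalled motion, and confirmed the lever angles in the wrist pictures.

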